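Gauge the standing height of a bronze insert in its die block

TASK

Slide the orange die block over the gauge's granite base until it is fully home against the long guide strip and the end stop, with its bronze insert under the gauge foot; if the foot hangs too low for the insert to pass beneath it, raise the gauge carriage first. Then press the carriage down by its knob until the foot sits on the insert and its sprung stem is pushed about half-way in, and leave it standing there for reading. Slide the block, do not lift it, never drive the foot to the end of its spring travel, and leave the other parts on the granite as they stand.

Things in the scene. Friction and masses are not known exactly. Their poses are not given: they have to be found in the camera images.
- gauge: Bench comparator gauge, fixed. Granite base 320 mm (its x) by 500 mm (its y), 30 mm thick; origin at the centre of its underside, z up, top at z = 30 mm. On it: a guide strip along y, an end stop across its end, and at the +y end a round column whose sliding carriage reaches back in -y over the end stop, carrying a knob and a sprung foot above x = 37, y = 65 mm.
- gauge_slide (a joint): The carriage's travel down the column, m: 0 at the top, growing downwards to 0.095. Friction (9 N) holds it wherever it is left; it weighs 0.45 kg: about 5 N presses it down, 14 N raises it. While the foot hangs free, its underside is (125 mm minus this) above the granite.
- gauge_foot (a joint): How far the sprung foot is pushed up into the barrel, m: 0 hanging free, 0.016 at the end stop of its spring. Spring force 1 N at the start, 4 N at the end, far less than the friction that holds the carriage. Height of the part under the foot = 125 mm - gauge_slide + gauge_foot.
- foot_tip (a point): Centre of the underside of the foot, a steel disc 24 mm in diameter, 9 mm thick, on a 9 mm stem; the probe barrel (31 mm in diameter, 94 mm tall) begins 30 mm above it when the foot hangs free.
- knob_top (a point): Centre of the flat top of the carriage's black upright knob, 30 mm in diameter, 37 mm tall, 5 mm above the arm. 140 mm above and 65 mm in the gauge's +y from the foot's underside when the foot hangs free. Press it with shut fingers, or pinch it from above to raise the carriage. The barrel's top is 16 mm below the knob's; the column's side is 66 mm from the knob's axis.
- die_block: Orange anodised press die block, loose, about 0.85 kg, 76 mm (its x) by 130 mm (its y) by 40 mm; origin at the centre of its underside, z up, resting on the granite. A bronze threaded insert 34 mm in diameter stands 18 mm proud of its top at y = +40 mm; a flat dark empty nest is at y = -30 mm. At the start it lies with the insert end turned roughly towards the end stop (within 0.45 rad).
- insert_top (a point): Centre of the top of the bronze insert in the die block, 58 mm above the block's underside.
- bushing: White flanged bushing, loose, standing upright on the granite: flange 62 mm in diameter and 8 mm thick, tube 50 mm in diameter, 70 mm tall. Origin at the centre of its underside. Leave alone.
- washers: Stack of black washers, one solid piece, 62 mm in diameter, 39 mm tall, on the granite. Origin at the centre of its underside. Leave alone.
- spare_insert: Spare bronze threaded insert, loose, standing on its flange (58 mm in diameter, 10 mm thick), barrel 42 mm in diameter, 64 mm tall. Origin at the centre of its underside. Leave alone.
- press: Cast-iron hand press, fixed, on the bench to the right of the gauge: base 210 by 130 mm, 385 mm tall, with a chrome handle that slopes up to 415 mm at its -x, -y corner. Origin at the centre of its underside. An obstacle only.
- strip_mid (a point): Middle of the upper edge of the guiding face of the steel guide strip: the strip is 12 mm tall, 18 mm wide and 295 mm long (along the gauge's y); the face looks to the gauge's -x and lies at x = 75 mm from y = -190 to +105 mm (gauge frame).
- stop_mid (a point): Middle of the upper edge of the face of the steel end stop: 22 mm tall, 18 mm thick, 70 mm wide (along the gauge's x); the face looks to the gauge's -y and lies at y = 90 mm (gauge frame).
- block_home (a point): Point on the granite where the die block's origin lies when the block is home against strip and stop, with its axes parallel to the gauge's: x = 37, y = 25 mm in the gauge's frame, on the top of the granite.
- column_top (a point): Top centre of the fixed column, 32 mm in diameter (cap 38 mm), 277 mm above the granite, at x = 37, y = 212 mm in the gauge's frame. The carriage, which slides on it, has a collar 56 by 60 by 50 mm round the column and a 30 mm wide arm, 125 mm long, reaching in -y.
There are look-alikes about, which are no part of the job. Leave any yellow look-alike of the die_block alone.

How it is judged (in metres and radians):
On the way:
1. the die block is home against the guide strip and the end stop (insert within 5 mm of under the foot, square within 0.05 rad) with the foot hanging free above the insert (horizontal distance between insert_top and foot_tip below 0.005 m and angle between the y axis of die_block and the y axis of gauge, either way round below 0.05 rad and z of foot_tip in the frame of die_block above 0.06 m and value of joint gauge_foot below 0.0015 m), for 0.2 s.
At the end, for the whole second after the job is handed in: The die block lies flat and still, home against the guide strip and the end stop (insert within 5 mm of under the foot, block square to the gauge within 0.05 rad); the foot sits on the insert, pushed in by 4 to 12 mm of its 16 mm travel, and the carriage stays where it was left (horizontal distance between insert_top and foot_tip below 0.005 m and angle between the y axis of die_block and the y axis of gauge, either way round below 0.05 rad and angle between die_block's own z axis and vertical below 0.03 rad and value of joint gauge_foot between 0.004 and 0.012 m and z of foot_tip in the frame of insert_top between -0.002 and 0.002 m and linear speed of die_block below 0.005 m/s and velocity of joint gauge_slide between -0.003 and 0.003 m/s); the robot touches nothing.
It fails at once if the foot is driven to the end of its spring travel (value of joint gauge_foot above 0.0152 m).
It fails at once if the die block is lifted or tipped (more than 12 mm off the granite, or 0.2 rad) (z of die_block in the frame of gauge above 0.042 m or angle between die_block's own z axis and vertical above 0.2 rad).
It fails at once if another part on the granite is moved by more than 12 mm or tipped (distance of any of bushing, washers, spare_insert from where it was at the start of the episode above 0.012 m or angle between any of bushing, washers, spare_insert's own z axis and vertical above 0.3 rad).
It also fails if it takes over 72 s, if anything falls off the work surface, if the arm or the gripper's body presses on something with over 40 N, if the wrist force passes 120 N, or if a joint passes its speed limit or range.

ROBOT

A 6-joint arm with a two-finger parallel gripper is mounted at the origin on the work surface. World frame = base frame: x ahead of the robot, y to its left, z up, the work surface at z = 0. Lengths are in mm, angles in rad, forces in N, time in s.
With the tool pointing down it reaches from about 400 to 925 mm from the base axis. Payload 12.5 kg.
Tool frame: the origin (TCP) lies at the very end of the fingers, on their centre line; the grasp point (between the pads) lies 19 mm behind it; z points along the fingers, y is the direction in which the jaws open and shut (so a half turn about z gives the same grasp; the last joint's range is limited). The gripper opens to 95 mm and grips with 3 to 60 N. Pads are 20 mm wide; open, the fingers measure 119 mm over their backs; the gripper's body (75 mm by 180 mm) begins 59 mm behind the grasp point.
Start: joints at [1.026, 0.491, 1.559, -0, 1.092, -0.106], TCP at [265.52, 565.814, 214.661] pointing down, gripper open.
Joint ranges: [-3.1, 3.1], [-0.84, 2.19], [0.05, 2.79], [-1.13, 4.28], [0.06, 2.93], [-2.69, 2.69]. Speed limits (rad/s): [2.22, 2.22, 2.79, 3.14, 3.14, 3.14].

INTERFACE

Orientations are given as [roll, pitch, yaw] about the fixed x, y, z axes, in that order (R = Rz(yaw) Ry(pitch) Rx(roll)).
In Python, from cell import env, read_camera, get_calibration gives the robot as it stands.
- The arm moves only by the tool arm_command, never from a script. Its argument "targets" is a list of rows, each a list of 3 entries, a list of its own where there are three numbers: the turn, a rotation vector about the tool's x, y, z in rad, then the shift along the tool's x, y, z in m, then the closure in counts, from 0 (fully open) to 255 (shut). In form: [[[rx, ry, rz], [tx, ty, tz], fingers], ...]. A call has 1 to 8 rows; each row is the pose to reach, as a shift and turn from the pose commanded when the call began, along the tool's axes at that moment; what a row does not reach only later rows make up. A row lasts 1/10 s, in which the tool goes at most 50 mm and 8.59 degrees, less where a joint would pass 70% of its speed; a pose out of reach is approached as far as the arm can. A call with a gripper value outside its range is refused whole. The fingers move at their own pace and stop on an object; the grip force is fixed at half the most. Time passes only in rows, so rows that repeat a pose let the fingers close. It gives the time, the measured TCP pose, the force and the opening at its end, in the units of the state.
- env.state(): the state, without advancing time (a new reading comes with each control period).
- read_camera(name): name is "scene" or "top" or "wrist"; returns (picture, depth): 420x560x3 uint8, blue, green, red; 420x560 float32, mm along the optical axis (not along the pixel's ray), 0 where there is no reading.
- get_calibration(name): a dict with "vfov" (degrees; the focal length in pixels is half the picture's height over the tangent of half this angle, whatever the lens; pixels are square), "cx", "cy" (the principal point, pixels), "world_from_camera" (4x4, takes a point from camera to world coordinates). Camera axes: x right, y down, z forward; pixel columns grow to the right and rows downward; lengths in mm; the calibration is good to about 2 mm. A picture is of the moment at which its call begins: read the wrist's pose just before it. get_calibration takes no time and is no camera call; for the wrist camera it gives the pose at the moment of the call.
- env.job_done(): hands the job in, once; it reports no verdict.
The state is a dict: "t": time; "joints": joint angles; "qvel": joint speeds; "tau": joint torques, N m; "eef_pos": TCP position; "tcp_rot": TCP orientation; "ft_force": force on the tool from outside, world axes, zero at the start; "moment": the same for the moment, N m; "opening": opening from 0.0 (shut) to 1.0 (fully open).
Only numpy, scipy, OpenCV 4.12 (cv2) and the standard library are available. Lean on these libraries where they do the work, as an engineer would, in place of code of your own. Each camera call takes 0.05 s, during which the arm holds its last target.

## Working session

There is one attempt and no reset: what is moved stays moved. The work goes in short steps, Python scripts to look and compute and a tool call to move; the robot and the scene stay as the last step left them, time stands still between calls to the robot, and variables do not carry over. Pictures are saved under pics/ and viewed, and the job is handed in when it is done.

Besides the shell and the picture viewer there is one more tool, called after "Call:" as a command line: name --argument value ..., lists and objects as JSON in quotes. arm_command: Moves the arm, as the interface text tells. Its arguments: {"type":"object","properties":{"targets":{"type":"array"}},"required":["targets"]}

```bash
mkdir -p pics; ls; cat > h.py <<'E'
import numpy as np,cv2,json
from cell import env, read_camera, get_calibration
def snap(n,tag):
    c=get_calibration(n); p,d=read_camera(n); cv2.imwrite(f'pics/{tag}.png',p); np.savez(f'pics/{tag}.npz',p=p,d=d,W=np.array(c['world_from_camera']),v=c['vfov'],cx=c['cx'],cy=c['cy'])
    return p,d,c
def load(tag):
    z=np.load(f'pics/{tag}.npz'); return z
def K(z):
    f=210/np.tan(np.radians(float(z['v']))/2); return f,float(z['cx']),float(z['cy'])
def cloud(z):
    f,cx,cy=K(z); d=z['d']; v,u=np.mgrid[:420,:560]
    P=np.stack([(u-cx)/f*d,(v-cy)/f*d,d],-1); W=z['W']; return P@W[:3,:3].T+W[:3,3]
def ray(z,u,v,h):
    f,cx,cy=K(z); W=z['W']; r=W[:3,:3]@np.array([(u-cx)/f,(v-cy)/f,1]); o=W[:3,3]; return o+r*(h-o[2])/r[2]
def proj(z,p):
    f,cx,cy=K(z); W=z['W']; q=W[:3,:3].T@(np.array(p)-W[:3,3]); return q[0]/q[2]*f+cx,q[1]/q[2]*f+cy
E
python3 - <<'E'
from h import *
s=env.state(); print(s)
for n in('scene','top','wrist'):
    p,d,c=snap(n,n+'0'); print(n,c)
E
```

```text
pics
{'t': 0.0, 'joints': array([ 1.02642053e+00,  4.91566865e-01,  1.55944766e+00, -6.79500534e-07,
        1.09168112e+00, -1.05612084e-01]), 'qvel': array([-0.00120044, -0.00181973,  0.00158038,  0.00175711, -0.00167027,
       -0.00115021]), 'tau': array([-1.59557590e-04, -6.12630129e+01, -2.58194876e+01,  6.92586740e-02,
        4.80479957e-02, -4.53015059e-05]), 'eef_pos': array([265.37537716, 565.60015545, 214.05781979]), 'tcp_rot': array([-3.14049574e+00, -1.15674276e-04,  2.70282919e+00]), 'ft_force': array([ 0.43801232, -0.58621801, -0.11705906]), 'moment': array([ 0.05935362,  0.01203351, -0.05819461]), 'opening': 1.002297168892813}
scene {'vfov': 53.17517390290396, 'cx': 279.5104200326904, 'cy': 208.82186517866347, 'world_from_camera': array([[ 5.63087683e-01,  5.60028714e-01, -6.07700667e-01,
         1.18181672e+03],
       [ 8.26381964e-01, -3.77124465e-01,  4.18174589e-01,
        -5.76699223e+02],
       [ 5.01098848e-03, -7.37661831e-01, -6.75151770e-01,
         9.23996983e+02],
       [ 0.00000000e+00,  0.00000000e+00,  0.00000000e+00,
         1.00000000e+00]])}

[... 193 characters left out ...]
  [-9.99910450e-01,  1.32927223e-02,  1.54747767e-03,
        -1.28137079e+02],
       [-3.70487921e-03, -1.63848599e-01, -9.86478540e-01,
         1.31842067e+03],
       [ 0.00000000e+00,  0.00000000e+00,  0.00000000e+00,
         1.00000000e+00]])}
wrist {'vfov': 66.86010706719749, 'cx': 278.49187874251396, 'cy': 212.75137094055302, 'world_from_camera': array([[ 4.25897560e-01,  8.77486000e-01,  2.20521173e-01,
         2.03618639e+02],
       [ 9.04771249e-01, -4.12917392e-01, -1.04346610e-01,
         5.95577248e+02],
       [-5.05661806e-04,  2.43962183e-01, -9.69784614e-01,
         3.82839836e+02],
       [ 0.00000000e+00,  0.00000000e+00,  0.00000000e+00,
         1.00000000e+00]])}
```

View pics/scene0.png

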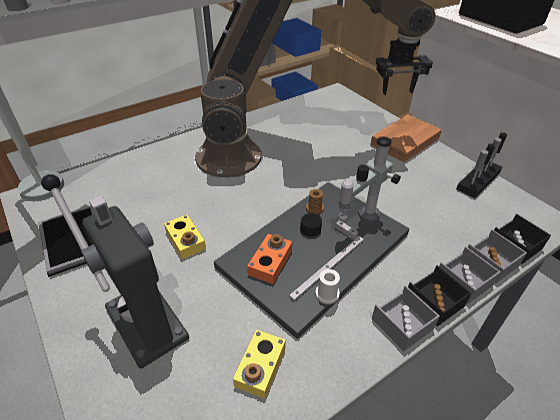

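View pics/top0.png

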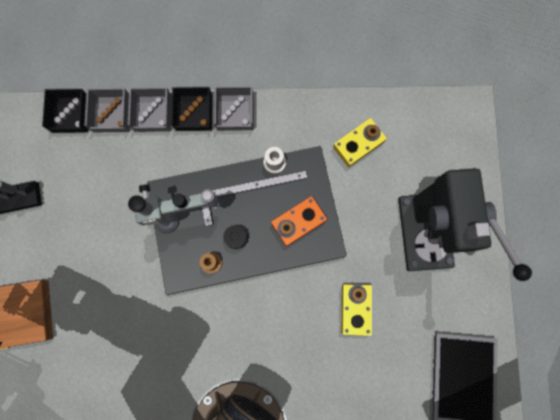

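View pics/wrist0.png

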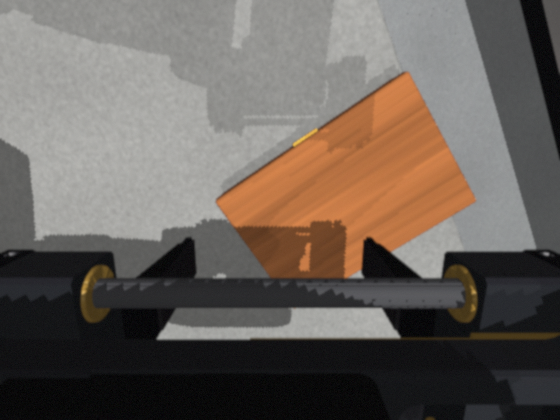

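```bash
python3 - <<'E'
from h import *
z=load('top0'); im=z['p']; hsv=cv2.cvtColor(im,cv2.COLOR_BGR2HSV)
C=cloud(z)
# orange
m=cv2.inRange(hsv,(5,170,150),(14,255,255)); 
cs,_=cv2.findContours(m,cv2.RETR_EXTERNAL,cv2.CHAIN_APPROX_NONE)
for c in sorted(cs,key=cv2.contourArea)[-3:]:
    print(cv2.contourArea(c),cv2.minAreaRect(c), cv2.boxPoints(cv2.minAreaRect(c)).tolist())
# granite from depth height
Z=C[...,2]
g=((Z>22)&(Z<38)&(im.max(2)<110)).astype(np.uint8)*255
g=cv2.morphologyEx(g,cv2.MORPH_OPEN,np.ones((3,3)))
n,l,st,_=cv2.connectedComponentsWithStats(g); i=1+np.argmax(st[1:,4]); g=(l==i).astype(np.uint8)*255
cs,_=cv2.findContours(g,cv2.RETR_EXTERNAL,cv2.CHAIN_APPROX_NONE); c=max(cs,key=cv2.contourArea)
h=cv2.convexHull(c); r=cv2.minAreaRect(h); b=cv2.boxPoints(r); print(r)
W=np.array([ray(z,*p,30) for p in b]); print(W.round(1)); print(np.linalg.norm(W-np.roll(W,1,0),axis=1), W.mean(0))
for u,v in [(138,204),(180,200),(208,198),(146,188),(286,229),(235,237),(209,262),(274,157),(300,222)]:
    print(u,v,np.median(C[v-1:v+2,u-1:u+2].reshape(-1,3),0).round(1))
cv2.imwrite('pics/topc.png',cv2.resize(im[130:310,110:360],None,fx=3.2,fy=3.2,interpolation=cv2.INTER_CUBIC))
s=load('scene0')['p']
cv2.imwrite('pics/scenec.png',cv2.resize(s[130:330,210:420],None,fx=3,fy=3,interpolation=cv2.INTER_CUBIC))
E
```

```text
907.0 ((298.7451171875, 220.60610961914062), (28.29845428466797, 48.49752426147461), 57.094757080078125) [[270.6999816894531, 221.90000915527344], [311.4170837402344, 195.5536651611328], [326.7902526855469, 219.3122100830078], [286.0731506347656, 245.65855407714844]]
((244.89019775390625, 219.27288818359375), (114.3775405883789, 183.0693359375), 78.2317123413086)
[[ 659.7  259.2   30. ]
 [ 760.7 -243.1   30. ]
 [ 444.8 -297.9   30. ]
 [ 351.3  185.8   30. ]]
[316.99018444 512.41249275 320.54261471 492.67407639] [554.12092142 -23.97889889  30.        ]
138 204 [546.9 186.9 305.4]
180 200 [563.9 106.5 256.2]
208 198 [570.5  45.2 239.6]
146 188 [602.5 198.4 212.4]
286 229 [ 516.7 -135.5   77.4]
235 237 [4.98e+02 4.00e-01 6.56e+01]
209 262 [434.4  71.5  44.9]
274 157 [ 724.3 -105.1   36. ]
300 222 [ 536.  -173.    70.4]
```

```bash
sleep 1
```

```text
(no output)
```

View pics/topc.png

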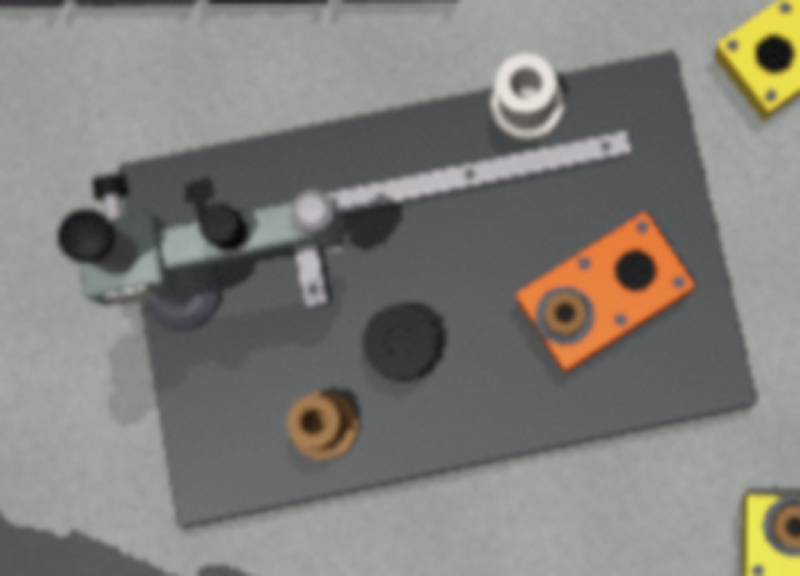

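View pics/scenec.png

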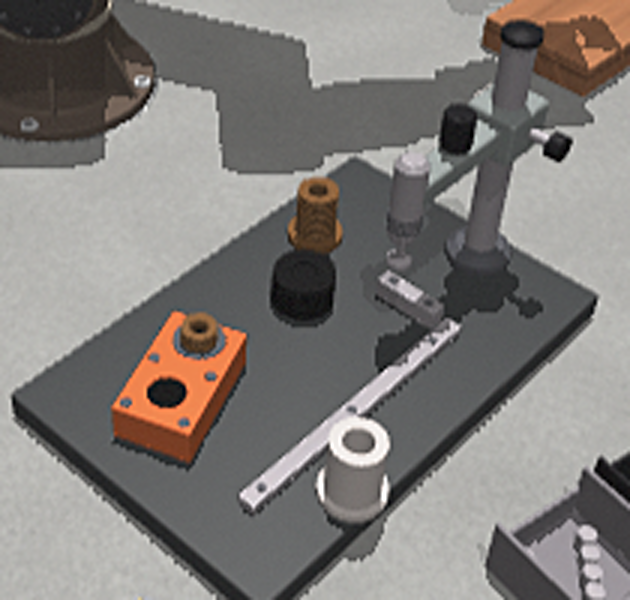

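```bash
python3 - <<'E'
from h import *
z=load('top0'); s=load('scene0'); C=cloud(z); S=cloud(s)
P=lambda u,v,h: ray(z,u/3.2+110-.5,v/3.2+130-.5,h)
W=np.array([P(*p,30) for p in [(122,163),(675,52),(755,402),(180,525)]]); print(W.round(1),np.linalg.norm(W-np.roll(W,1,0),axis=1))
for a,b in((1,0),(2,3)): d=W[b]-W[a]; print('yaw',np.arctan2(-d[0],d[1]))
for a,b in((3,0),(2,1)): d=W[b]-W[a]; print('yaw',np.arctan2(d[1],d[0]))
print('ctr',W.mean(0))
# knob top, barrel top via scene and top
k=S[130+30:130+50,210+145:210+160]
for nm,(u,v) in dict(knob=(457,112),barreltop=(411,160),foot=(399,262),coltop=(522,35),insert=(198,325)).items():
    U,V=210+u//3,130+v//3; print(nm,U,V,S[V-1:V+2,U-1:U+2].reshape(-1,3).round(0).tolist()[::3], S[V,U])
for nm,(u,v) in dict(knob=(224,226),barreltop=(312,210)).items():
    U,V=110+int(u/3.2),130+int(v/3.2); print(nm,U,V,C[V,U])
# block
for (u,v) in [(516,295),(645,211),(695,287),(567,371)]: print(P(u,v,70).round(1))
print('ins',P(564,313,88))
for (u,v) in [(330,208),(630,152),(318,193),(628,132)]: print('strip',P(u,v,42).round(1))
for (u,v) in [(320,250),(327,302),(296,250),(304,306)]: print('stop',P(u,v,52).round(1))
E
```

```text
[[ 663.9  248.2   30. ]
 [ 757.4 -236.3   30. ]
 [ 448.8 -296.    30. ]
 [ 352.3  189.1   30. ]] [317.11110761 493.42277615 314.35768847 494.61756937]
yaw 0.1907859347087899
yaw 0.19634951685997784
yaw 0.18757624545108614
yaw 0.19132453080400424
ctr [555.61163338 -23.7608073   30.        ]
knob 362 167 [[562.0, 112.0, 256.0], [565.0, 109.0, 256.0], [566.0, 109.0, 253.0]] [568.64299861 109.02411503 257.78082594]
barreltop 347 183 [[577.0, 49.0, 240.0], [585.0, 41.0, 245.0], [584.0, 43.0, 240.0]] [581.62028863  48.20881763 239.62956853]
foot 343 217 [[582.0, 47.0, 123.0], [586.0, 43.0, 125.0], [586.0, 44.0, 120.0]] [589.995448    43.21670009 127.19511413]
coltop 384 141 [[556.0, 187.0, 307.0], [559.0, 183.0, 307.0], [560.0, 184.0, 304.0]] [562.99521802 182.88600024 308.86777285]
insert 276 238 [[515.0, -132.0, 85.0], [516.0, -133.0, 82.0], [513.0, -131.0, 74.0]] [ 518.25192755 -131.1706915    83.36710039]
knob 180 200 [563.80377604 106.41503414 257.00453731]
barreltop 207 195 [577.80088642  47.5374301  241.04535802]
[537.5 -95.3  70. ]
[ 607.2 -204.1   70. ]
[ 542.2 -244.3   70. ]
[ 473.6 -136.8   70. ]
ins [ 519.54216191 -134.87101305   88.        ]
strip [619.   64.5  42. ]
strip [ 664.8 -194.1   42. ]
strip [632.3  75.   42. ]
strip [ 682.5 -192.7   42. ]
stop [580.8  71.1  52. ]
stop [536.2  64.7  52. ]
stop [581.   91.5  52. ]
stop [533.  84.  52.]
```

The job block is the orange one at top-view pixel (299,221). Two things could be mistaken for it: the yellow blocks at (360,142) and (357,310). The knob top is at z≈256.5, so the carriage is at slide≈38.5. That leaves the foot about 86 mm above the granite, so the 58 mm insert should pass under it. Next I'll move above the block and check this close up.

```bash
cat >> h.py <<'E'
from scipy.spatial.transform import Rotation as Ro
GY=0.191; GC=np.array([555.6,-23.8])
def g2w(x,y,gy=None,gc=None):
    a=GY if gy is None else gy; c=GC if gc is None else gc
    return c+np.array([[np.cos(a),-np.sin(a)],[np.sin(a),np.cos(a)]])@[x,y]
def w2g(p):
    a=GY; return np.array([[np.cos(a),np.sin(a)],[-np.sin(a),np.cos(a)]])@(np.array(p)[:2]-GC)
def plan(xyz,yaw):
    s=env.state(); R=Ro.from_euler('xyz',s['tcp_rot']); T=Ro.from_euler('xyz',[np.pi,0,yaw])
    print('t',s['t'],'pos',s['eef_pos'].round(1),'yaw',s['tcp_rot'].round(4),'F',s['ft_force'].round(1),'op',round(s['opening'],3))
    print('turn',(R.inv()*T).as_rotvec().round(4),'shift m',(R.inv().apply(np.array(xyz)-s['eef_pos'])/1000).round(4), 'gauge',w2g(s['eef_pos']).round(1))
E
python3 -c "
from h import *
plan([265,565,350],2.703); plan([565,-208,350],2.14)"
```

```text
t 0.15 pos [265.4 565.7 214.2] yaw [-3.1408e+00 -1.0000e-04  2.7028e+00] F [ 0.2  0.6 -0.4] op 1.002
turn [-0.0008 -0.0001 -0.0002] shift m [ 1.000e-04 -9.000e-04 -1.358e-01] gauge [-173.   633.8]
t 0.15 pos [265.4 565.7 214.2] yaw [-3.1408e+00 -1.0000e-04  2.7028e+00] F [ 0.2  0.6 -0.4] op 1.002
turn [-8.000e-04  1.000e-04  5.628e-01] shift m [-0.5999 -0.5732 -0.1354] gauge [-173.   633.8]
```

Call:
arm_command --targets '[[[0,0,0],[0,0,-0.05],0],[[0,0,0],[0,0,-0.1],0],[[0,0,0],[0,0,-0.135],0],[[0,0,0.1],[-0.04,-0.038,-0.135],0],[[0,0,0.2],[-0.08,-0.076,-0.135],0],[[0,0,0.3],[-0.12,-0.114,-0.135],0],[[0,0,0.4],[-0.16,-0.152,-0.135],0],[[0,0,0.5],[-0.2,-0.19,-0.135],0]]'

```text
t: 0.95
eef_pos: [356.5, 331.0, 349.6]
tcp_rot: [3.142, 0.0, 2.199]
ft_force: [1.1, -0.1, -0.4]
opening: 0.998
```

Call:
arm_command --targets '[[[0,0,0.06],[-0.036,-0.021,0],0],[[0,0,0.06],[-0.072,-0.042,0],0],[[0,0,0.06],[-0.108,-0.063,0],0],[[0,0,0.06],[-0.144,-0.084,0],0],[[0,0,0.06],[-0.18,-0.105,0],0],[[0,0,0.06],[-0.216,-0.126,0],0],[[0,0,0.06],[-0.252,-0.147,0],0],[[0,0,0.06],[-0.288,-0.168,0],0]]'

```text
t: 1.75
eef_pos: [390.7, -0.3, 349.7]
tcp_rot: [3.141, 0.0, 2.143]
ft_force: [0.2, 0.6, -0.6]
opening: 1.002
```

```bash
python3 -c "
from h import *
plan([565,-208,350],2.14)"
```

```text
t 1.75 pos [ 3.907e+02 -3.000e-01  3.497e+02] yaw [3.1412e+00 2.0000e-04 2.1428e+00] F [ 0.2  0.6 -0.6] op 1.002
turn [0.0004 0.0002 0.0028] shift m [-2.69e-01  3.41e-02 -2.00e-04] gauge [-157.4   54.3]
```

Call:
arm_command --targets '[[[0,0,0],[-0.045,0.006,0],0],[[0,0,0],[-0.09,0.011,0],0],[[0,0,0],[-0.135,0.017,0],0],[[0,0,0],[-0.18,0.023,0],0],[[0,0,0],[-0.225,0.028,0],0],[[0,0,0],[-0.269,0.034,0],0],[[0,0,0],[-0.269,0.034,0],0]]'

```text
t: 2.45
eef_pos: [567.2, -210.0, 347.5]
tcp_rot: [-3.14, -0.001, 2.14]
ft_force: [-0.1, -0.5, -1.5]
opening: 0.998
```

```bash
python3 -c "
from h import *
snap('wrist','w1'); plan([565,-208,350],2.14)"
```

```text
t 2.5 pos [ 565.9 -208.1  347.9] yaw [-3.1404e+00 -2.1000e-03  2.1410e+00] F [0.6 0.4 0.6] op 1.001
turn [-0.0012 -0.0021  0.001 ] shift m [ 0.0005 -0.0007 -0.0021] gauge [ -24.9 -182.9]
```

View pics/w1.png

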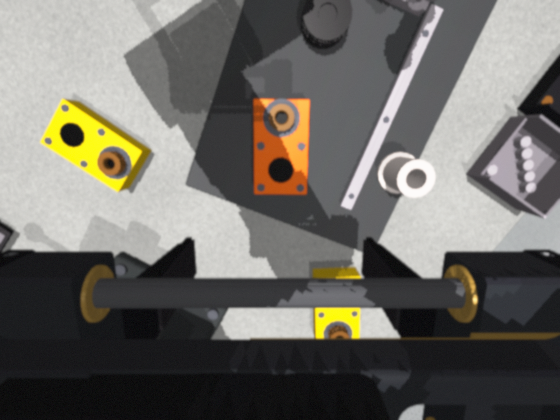

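The close view shows the orange block at (281,146), with its insert at (284,117) towards the end stop and the nest at (281,170). The yellow blocks are off at (95,145) and (337,310).

```bash
python3 - <<'E'
from h import *
z=load('w1'); im=z['p']; hsv=cv2.cvtColor(im,cv2.COLOR_BGR2HSV)
m=cv2.inRange(hsv,(4,150,60),(15,255,255)); m[:90]=0;m[210:]=0;m[:,:240]=0;m[:,330:]=0
m=cv2.morphologyEx(m,cv2.MORPH_CLOSE,np.ones((5,5)))
C=cloud(z); top=(m>0)&(C[...,2]>60); 
c=cv2.convexHull(np.argwhere(m>0)[:,::-1].astype(np.int32).reshape(-1,1,2)); r=cv2.minAreaRect(c); b=cv2.boxPoints(r); W=np.array([ray(z,*p,70) for p in b])
print(r,W.round(1),np.linalg.norm(W-np.roll(W,1,0),axis=1).round(1),'centre',W.mean(0))
i=np.argmax(b[:,1]-b[:,0]*0); 
e=W[np.argsort(b[:,1])]; d=e[:2].mean(0)-e[2:].mean(0); print('yaw',np.arctan2(-d[0],d[1]))
# strip guiding face upper edge & far end
g=cv2.inRange(im,(140,140,140),(255,255,255)); 
P=C.reshape(-1,3); 
s=(g>0)&(C[...,2]>35)&(C[...,2]<50); ys,xs=np.where(s); k=(xs>330)&(xs<445)&(ys<212)
pts=np.array([ray(z,x,y,42)[:2] for x,y in zip(xs[k],ys[k])],np.float32)
rr=cv2.fitLine(pts,cv2.DIST_HUBER,0,.01,.01).ravel(); print('strip line',rr,'yaw',np.arctan2(-rr[0],rr[1]), 'n',len(pts))
from collections import Counter
gg=np.array([w2g(p) for p in pts]); print(np.percentile(gg[:,0],[2,25,50,75,98]),gg[:,1].min(),gg[:,1].max())
cv2.imwrite('pics/w1c.png',cv2.resize(im[0:220,230:450],None,fx=2.7,fy=2.7,interpolation=cv2.INTER_CUBIC))
E
```

```text
((281.0, 146.0), (55.99999237060547, 95.99998474121094), 0.0) [[ 544.8 -242.3   70. ]
 [ 477.3 -131.9   70. ]
 [ 539.9  -92.    70. ]
 [ 612.1 -199.4   70. ]] [ 79.8 129.4  74.3 129.4] centre [ 543.55119234 -166.39834542   70.        ]
yaw 0.570266965161653
strip line [ 1.9267657e-01 -9.8126233e-01  6.4811108e+02 -4.0490494e+01] yaw -2.9477036 n 2808
[ 77.16454569  82.65623236  87.63147118  92.34379004 137.04765516] -185.33833563143853 107.83879694609415
```

View pics/w1c.png

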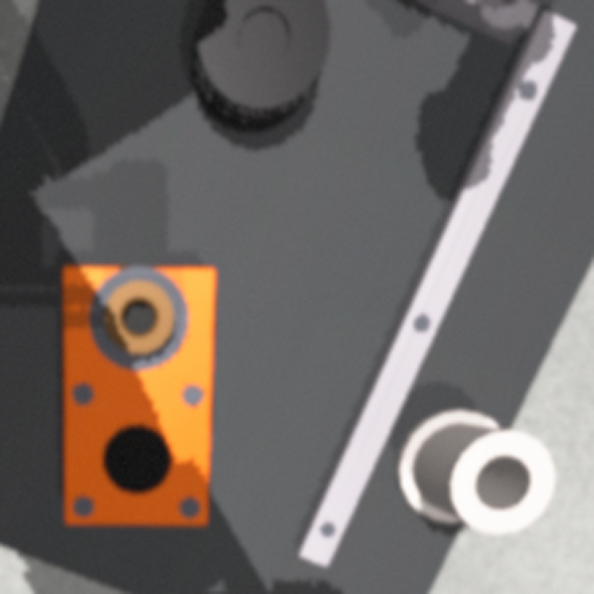

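Call:
arm_command --targets '[[[0,0,0],[0.001,0.001,0.045],0],[[0,0,0],[0.001,0.001,0.09],0],[[0,0,0],[0.001,0.001,0.135],0],[[0,0,0],[0.001,0.001,0.18],0],[[0,0,0],[0.001,0.001,0.22],0],[[0,0,0],[0.001,0.001,0.25],0],[[0,0,0],[0.001,0.001,0.25],0]]'

```text
t: 3.2
eef_pos: [563.5, -203.5, 96.6]
tcp_rot: [-3.138, -0.006, 2.143]
ft_force: [-0.1, -0.9, 0.7]
opening: 1.001
```

```bash
python3 -c "
from h import *
p,d,c=snap('wrist','w2'); snap('top','t2'); plan([566,-206.5,48],2.14)"
```

```text
t 3.3 pos [ 565.6 -204.7  100.6] yaw [3.1414e+00 1.0000e-04 2.1433e+00] F [-0.6  1.   0.2] op 1.001
turn [0.0002 0.0001 0.0033] shift m [-0.0017 -0.0007  0.0526] gauge [ -24.5 -179.5]
```

View pics/w2.png

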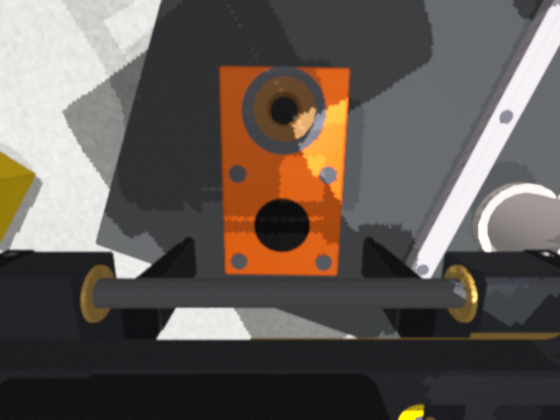

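```bash
python3 -c "
from h import *
z=load('w2')
print(proj(z,[565.6,-204.7,100]),proj(z,[565.6,-204.7,70]),proj(z,[566,-206.5,70]))
for p in [(224,274),(337,274),(350,68),(220,66),(285,110)]: print(ray(z,*p,70).round(1))
"
```

```text
(np.float64(279.7542926159101), np.float64(264.1769220327287)) (np.float64(279.7172848672217), np.float64(245.92647798197885)) (np.float64(278.7369153631319), np.float64(248.439327601136))
[ 545.1 -241.4   70. ]
[ 608.3 -200.7   70. ]
[541.3 -93.   70. ]
[ 478.4 -132.1   70. ]
[ 522.6 -132.2   70. ]
```

Call:
arm_command --targets '[[[0,0,0.003],[-0.001,0.001,0.025],0],[[0,0,0.003],[-0.001,0.001,0.045],0],[[0,0,0.003],[-0.001,0.001,0.052],0],[[0,0,0.003],[-0.001,0.001,0.052],0],[[0,0,0.003],[-0.001,0.001,0.052],0]]'

```text
t: 3.8
eef_pos: [567.6, -205.6, 49.3]
tcp_rot: [3.14, 0.002, 2.14]
ft_force: [-0.2, 0.8, 0.3]
opening: 0.999
```

Call:
arm_command --targets '[[[0,0,0],[0,0,0],255],[[0,0,0],[0,0,0],255],[[0,0,0],[0,0,0],255],[[0,0,0],[0,0,0],255],[[0,0,0],[0,0,0],255],[[0,0,0],[0,0,0],255]]'

```text
t: 4.4
eef_pos: [567.1, -205.5, 48.1]
tcp_rot: [3.141, 0.001, 2.14]
ft_force: [-0.5, -0.2, 6.4]
opening: 0.798
```

```bash
python3 -c "
from h import *
p,d,c=snap('wrist','w3'); s=env.state()
plan([*g2w(34,-130),s['eef_pos'][2]],1.571+.191)
plan([*g2w(30,-130),s['eef_pos'][2]],1.571+.191)"
```

```text
t 4.45 pos [ 567.1 -205.5   48.1] yaw [3.1412e+00 5.0000e-04 2.1397e+00] F [-0.8  0.4  6.6] op 0.798
turn [0.0005 0.0004 0.3777] shift m [0.0259 0.0718 0.    ] gauge [ -23.2 -180.6]
t 4.45 pos [ 567.1 -205.5   48.1] yaw [3.1412e+00 5.0000e-04 2.1397e+00] F [-0.8  0.4  6.6] op 0.798
turn [0.0005 0.0004 0.3777] shift m [0.0274 0.0681 0.    ] gauge [ -23.2 -180.6]
```

View pics/w3.png

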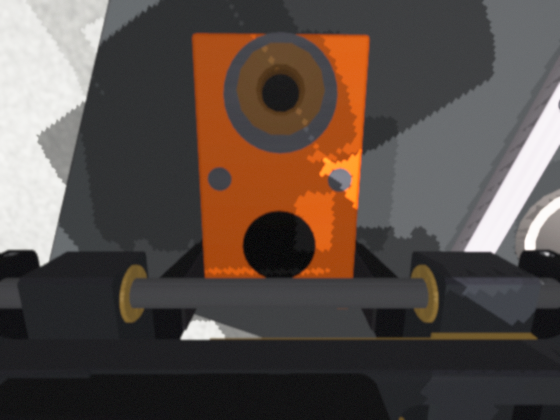

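Call:
arm_command --targets '[[[0,0,0.05],[0.004,0.009,0],255],[[0,0,0.1],[0.007,0.018,0],255],[[0,0,0.15],[0.011,0.027,0],255],[[0,0,0.2],[0.015,0.036,0],255],[[0,0,0.25],[0.018,0.045,0],255],[[0,0,0.3],[0.022,0.054,0],255],[[0,0,0.35],[0.025,0.062,0],255],[[0,0,0.378],[0.027,0.068,0],255]]'

```text
t: 5.25
eef_pos: [609.3, -146.4, 48.2]
tcp_rot: [-3.141, 0.001, 1.761]
ft_force: [-7.5, -6.2, 7.5]
opening: 0.797
```

```bash
python3 -c "
from h import *
p,d,c=snap('wrist','w4');snap('top','t4'); s=env.state()
plan([*g2w(36,-80),48],1.571+.191)"
```

```text
t 5.35 pos [ 609.9 -145.7   48.2] yaw [3.1413e+00 2.0000e-04 1.7610e+00] F [-0.   2.5  5.1] op 0.801
turn [ 0.0003  0.0002 -0.001 ] shift m [0.05   0.0058 0.0002] gauge [  30.2 -130. ]
```

View pics/w4.png

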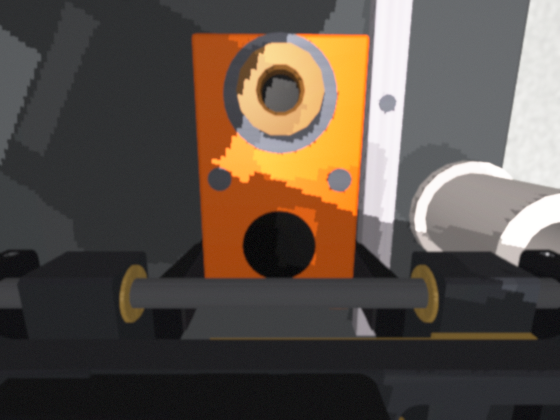

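View pics/t4.png

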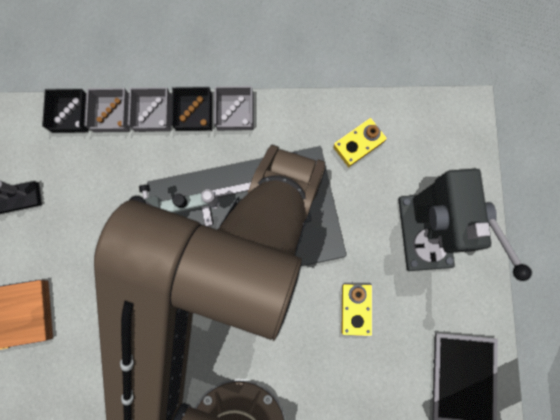

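Call:
arm_command --targets '[[[0,0,0],[0.01,0.001,0],255],[[0,0,0],[0.025,0.002,0],255],[[0,0,0],[0.04,0.003,0],255],[[0,0,0],[0.05,0.003,0],255],[[0,0,0],[0.05,0.003,0],255]]'

```text
t: 5.85
eef_pos: [603.4, -95.4, 48.1]
tcp_rot: [3.141, -0.0, 1.763]
ft_force: [1.1, 6.1, 7.2]
opening: 0.794
```

Call:
arm_command --targets '[[[0,0,0],[0,0.001,0],255],[[0,0,0],[0,0.002,0],255],[[0,0,0],[0,0.002,0],255]]'

```text
t: 6.15
eef_pos: [603.5, -95.4, 48.2]
tcp_rot: [-3.138, -0.002, 1.762]
ft_force: [-11.0, 4.2, 14.2]
opening: 0.799
```

Call:
arm_command --targets '[[[0,0,0],[0,0.001,0],255],[[0,0,0],[0,0.002,0],255],[[0,0,0],[0,0.002,0],255]]'

```text
t: 6.45
eef_pos: [605.3, -95.5, 48.1]
tcp_rot: [-3.138, -0.002, 1.762]
ft_force: [-10.9, 1.5, 13.7]
opening: 0.799
```

```bash
python3 -c "
from h import *
p,d,c=snap('wrist','w5');snap('scene','s5'); s=env.state()
plan([*g2w(37,-80),48],1.571+.191)"
```

```text
t 6.55 pos [605.4 -95.5  48.1] yaw [-3.1382e+00 -1.5000e-03  1.7624e+00] F [-10.5   0.5  13. ] op 0.798
turn [-0.0034 -0.0015  0.0004] shift m [-0.0002  0.0018  0.0001] gauge [ 35.2 -79.8]
```

View pics/w5.png

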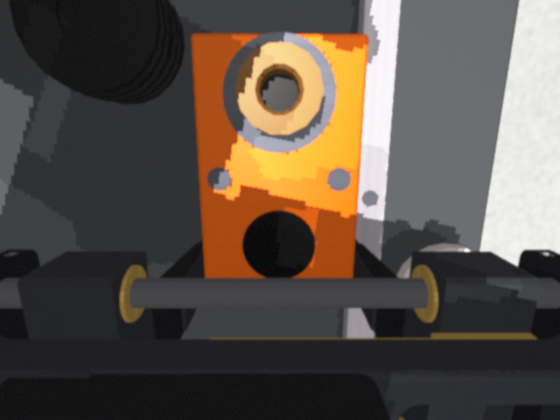

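View pics/s5.png

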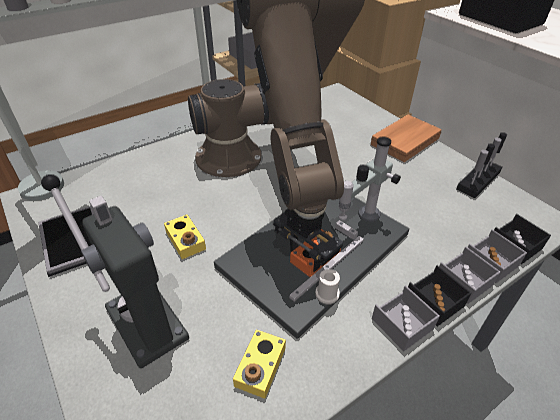

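Call:
arm_command --targets '[[[0,0,0],[0,0.001,0],255],[[0,0,0],[0,0.002,0],255],[[0,0,0],[0,0.002,0],255]]'

```text
t: 6.85
eef_pos: [607.4, -95.2, 48.1]
tcp_rot: [-3.138, -0.001, 1.762]
ft_force: [-11.3, -0.1, 12.7]
opening: 0.792
```

Call:
arm_command --targets '[[[0,0,0],[0,0.001,0],255],[[0,0,0],[0,0.001,0],255]]'

```text
t: 7.05
eef_pos: [608.4, -95.1, 48.1]
tcp_rot: [-3.138, -0.001, 1.762]
ft_force: [-10.5, -0.3, 12.5]
opening: 0.801
```

```bash
python3 -c "
from h import *
p,d,c=snap('wrist','w6')
cv2.imwrite('pics/w6c.png',cv2.resize(p[20:290,180:420],None,fx=2,fy=2))
plan([*g2w(37,-80),48],1.571+.191)"
```

```text
t 7.1 pos [608.4 -95.1  48.1] yaw [-3.1384e+00 -1.2000e-03  1.7623e+00] F [-11.    0.1  12.7] op 0.796
turn [-0.0032 -0.0012  0.0003] shift m [ 0.0001 -0.0013  0.0001] gauge [ 38.3 -80.1]
```

View pics/w6c.png

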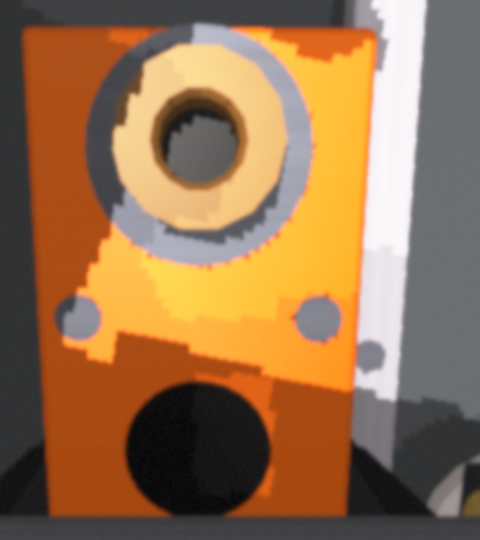

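```bash
python3 -c "
from h import *
z=load('w6')
for c,r in [(403,250),(394,390),(425,20)]:
  print('strip outer',w2g(ray(z,180+c/2,20+r/2,42)))
for c,r in [(376,40),(351,400),(24,40),(45,400)]:
  print('block top',w2g(ray(z,180+c/2,20+r/2,70)))
print(w2g(ray(z,180+202/2,20+135/2,88)))
"
```

```text
strip outer [ 93.81095449 -17.317684  ]
strip outer [ 94.28953645 -56.16970273]
strip outer [94.90824464 38.38845469]
block top [76.04286183 26.70601042]
block top [ 75.3554851  -51.42794412]
block top [ 2.29107222 26.81319155]
block top [  2.11080202 -51.45326451]
[39.56844915  5.7295417 ]
```

Call:
arm_command --targets '[[[0,0,0],[0,0.001,0],255],[[0,0,0],[0,0.001,0],255]]'

```text
t: 7.3
eef_pos: [609.0, -95.0, 48.1]
tcp_rot: [-3.138, -0.001, 1.763]
ft_force: [-12.7, -1.6, 14.5]
opening: 0.799
```

Call:
arm_command --targets '[[[0,0,0],[0,0.001,0],255],[[0,0,0],[0,0.001,0],255]]'

```text
t: 7.5
eef_pos: [609.2, -95.0, 48.1]
tcp_rot: [-3.136, -0.001, 1.763]
ft_force: [-17.7, -3.9, 17.5]
opening: 0.796
```

Call:
arm_command --targets '[[[0,0,0],[0,-0.001,0],0],[[0,0,0],[0,-0.001,0],0],[[0,0,0],[0,-0.001,0],0],[[0,0.1,0],[0,-0.001,-0.001],0],[[0,0.2,0],[0,-0.001,-0.002],0],[[0,0.25,0],[0,-0.001,-0.002],0],[[0,0.25,0],[0,-0.001,-0.002],0]]'

```text
t: 8.2
eef_pos: [611.1, -96.0, 49.0]
tcp_rot: [-3.141, -0.251, 1.76]
ft_force: [-1.2, 0.3, 0.1]
opening: 1.001
```

```bash
python3 -c "
from h import *
plan([*g2w(37,-80),48],1.571+.191); snap('scene','s7')
p,d,c=snap('wrist','w7')"
```

```text
t 8.2 pos [611.1 -96.   49. ] yaw [-3.1414 -0.251   1.7599] F [-1.2  0.3  0.1] op 1.001
turn [ 0.     -0.251  -0.0021] shift m [ 0.0011 -0.0038  0.0013] gauge [ 40.8 -81.4]
```

View pics/w7.png

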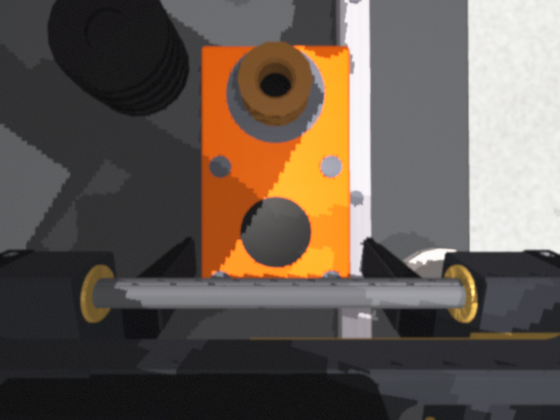

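Call:
arm_command --targets '[[[0,0,0],[0,-0.002,0],0],[[0,0,0],[0,-0.002,0],255],[[0,0,0],[0,-0.002,0],255],[[0,0,0],[0,-0.002,0],255],[[0,0,0],[0,-0.002,0],255],[[0,0,0],[0,-0.002,0],255],[[0,0,0],[0,-0.002,0],255]]'

```text
t: 9.0
eef_pos: [609.1, -94.9, 49.8]
tcp_rot: [3.141, -0.25, 1.762]
ft_force: [1.8, 2.7, 1.8]
opening: 0.8
```

```bash
python3 -c "
from h import *
plan([*g2w(39.3,-80),48],1.571+.192); snap('wrist','w8')
"
```

```text
t 9.0 pos [609.1 -94.9  49.8] yaw [ 3.1413 -0.2503  1.7619] F [1.8 2.7 1.8] op 0.8
turn [ 0.0005 -0.2503 -0.0011] shift m [-0.0004  0.0003  0.0017] gauge [ 39. -80.]
```

Call:
arm_command --targets '[[[0,0,0],[0.007,0,0.0018],255],[[0,0,0],[0.015,0,0.0038],255],[[0,0,0],[0.023,0,0.0059],255],[[0,0,0],[0.031,0,0.0079],255],[[0,0,0],[0.039,0,0.0099],255],[[0,0,0],[0.045,0,0.0115],255],[[0,0,0],[0.0485,0,0.0124],255],[[0,0,0],[0.0485,0,0.0124],255]]'

```text
t: 9.85
eef_pos: [599.6, -46.1, 49.8]
tcp_rot: [3.141, -0.249, 1.762]
ft_force: [0.5, -1.3, 1.3]
opening: 0.793
```

```bash
python3 -c "
from h import *
plan([*g2w(39.3,-21),48],1.571+.192); p,d,c=snap('wrist','w9');s,_,_=snap('scene','s9');cv2.imwrite('pics/s9c.png',cv2.resize(s[130:330,210:420],None,fx=3,fy=3))
"
```

```text
t 9.85 pos [599.6 -46.1  49.8] yaw [ 3.1412 -0.2493  1.7623] F [ 0.5 -1.3  1.3] op 0.793
turn [ 0.0005 -0.2493 -0.0008] shift m [0.0085 0.0004 0.004 ] gauge [ 38.9 -30.2]
```

View pics/w9.png

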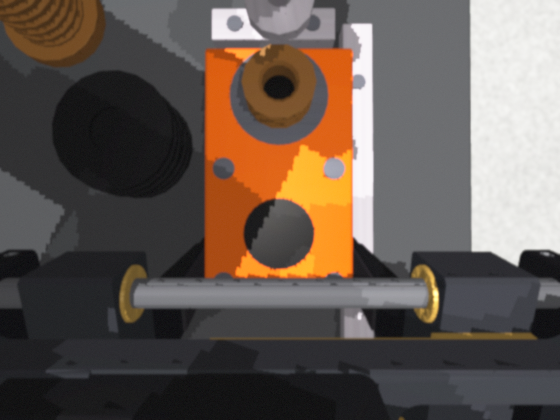

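View pics/s9c.png

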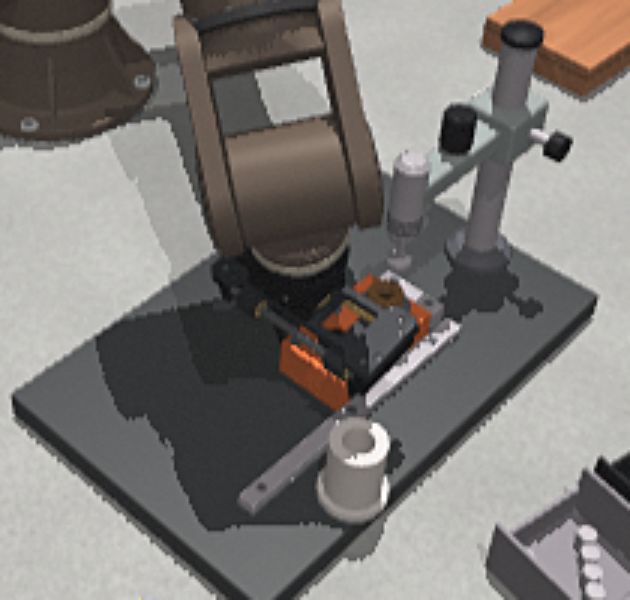

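Call:
arm_command --targets '[[[0,0,0],[0.002,0,0.0005],255],[[0,0,0],[0.004,0,0.001],255],[[0,0,0],[0.006,0,0.0015],255],[[0,0,0],[0.007,0,0.0018],255],[[0,0,0],[0.007,0,0.0018],255]]'

```text
t: 10.45
eef_pos: [598.3, -39.8, 49.7]
tcp_rot: [3.141, -0.249, 1.762]
ft_force: [0.1, -4.9, 3.0]
opening: 0.792
```

Call:
arm_command --targets '[[[0,0,0],[0.001,0,0.0003],255],[[0,0,0],[0.002,0,0.0005],255],[[0,0,0],[0.002,0,0.0005],255]]'

```text
t: 10.75
eef_pos: [597.9, -37.9, 49.7]
tcp_rot: [3.141, -0.249, 1.762]
ft_force: [-0.6, -6.8, 2.8]
opening: 0.796
```

Call:
arm_command --targets '[[[0,0,0],[0.001,0.001,0.0003],255],[[0,0,0],[0.001,0.001,0.0003],255]]'

```text
t: 10.95
eef_pos: [598.1, -37.3, 49.7]
tcp_rot: [-3.141, -0.248, 1.763]
ft_force: [-4.7, -11.9, 6.9]
opening: 0.797
```

Call:
arm_command --targets '[[[0,0,0],[0.001,0.001,0.0003],255],[[0,0,0],[0.001,0.001,0.0003],255]]'

```text
t: 11.15
eef_pos: [598.3, -37.0, 49.8]
tcp_rot: [-3.14, -0.247, 1.764]
ft_force: [-9.9, -18.6, 10.1]
opening: 0.8
```

Call:
arm_command --targets '[[[0,0,0],[0.001,0,0.0003],255],[[0,0,0],[0.001,0,0.0003],255]]'

```text
t: 11.35
eef_pos: [598.1, -36.3, 49.8]
tcp_rot: [-3.14, -0.247, 1.764]
ft_force: [-10.3, -21.8, 10.1]
opening: 0.798
```

```bash
python3 -c "
from h import *
plan([*g2w(39.3,-21),48],1.571+.192); p,d,c=snap('wrist','w10')
"
```

```text
t 11.35 pos [598.1 -36.3  49.8] yaw [-3.1401 -0.2467  1.7637] F [-10.3 -21.8  10.1] op 0.798
turn [-0.0016 -0.2467  0.0009] shift m [-0.0011 -0.0001  0.0016] gauge [ 39.4 -20.3]
```

View pics/w10.png

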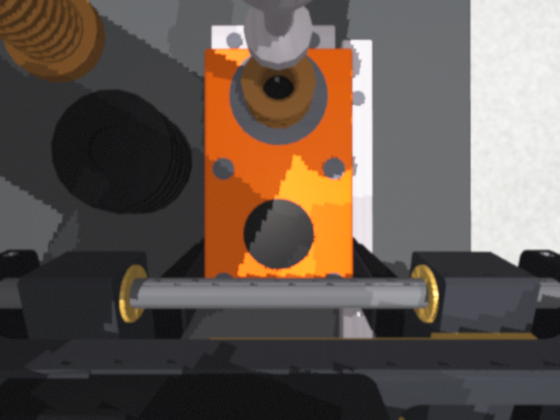

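```bash
python3 -c "
from h import *
for t,(a,b,o) in dict(w9=(9.5,49,372),w10=(26,49,371)).items():
  z=load(t)
  print(t,'stop back',w2g(ray(z,225,a,52)),w2g(ray(z,320,a,52)),'block front',w2g(ray(z,225,b,70)),w2g(ray(z,330,b,70)),'strip out',w2g(ray(z,o,150,42)),'block side',w2g(ray(z,352,150,70)),w2g(ray(z,206,150,70)))
p=load('w10')['p']; cv2.imwrite('pics/w10c.png',cv2.resize(p[0:150,190:390],None,fx=4,fy=4,interpolation=cv2.INTER_CUBIC))
"
```

```text
w9 stop back [  9.1886188  109.38822853] [ 62.46873375 109.3549695 ] block front [12.200744   77.86742413] [65.11803663 77.83260748] strip out [94.45076637 32.48612326] block side [76.13137964 26.89089351] [ 2.61973606 26.94558915]
w10 stop back [  9.44261265 109.7948248 ] [ 62.62371612 109.80396524] block front [12.52425083 87.64347292] [65.35700803 87.65861516] strip out [94.11218217 42.4037341 ] block side [76.47232761 36.85797892] [ 3.01766633 36.79992197]
```

View pics/w10c.png

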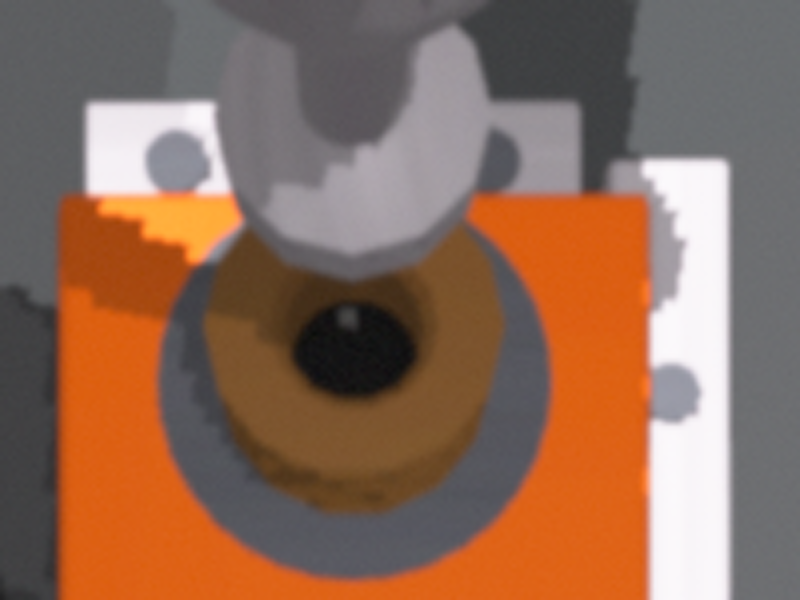

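Call:
arm_command --targets '[[[0,0,0],[0.001,-0.001,0.0003],255],[[0,0,0],[0.001,-0.001,0.0003],255]]'

```text
t: 11.6
eef_pos: [597.5, -34.7, 49.7]
tcp_rot: [-3.141, -0.248, 1.763]
ft_force: [-5.6, -15.3, 8.1]
opening: 0.801
```

Call:
arm_command --targets '[[[0,0,0],[0.001,0,0.0003],255],[[0,0,0],[0.001,0,0.0003],255]]'

```text
t: 11.8
eef_pos: [597.4, -33.8, 49.7]
tcp_rot: [-3.141, -0.247, 1.763]
ft_force: [-5.4, -16.2, 7.8]
opening: 0.8
```

```bash
python3 -c "
from h import *
plan([*g2w(39.3,-21),48],1.571+.192); p,d,c=snap('wrist','w11')
cv2.imwrite('pics/w11c.png',cv2.resize(p[0:150,190:390],None,fx=4,fy=4,interpolation=cv2.INTER_CUBIC))
"
```

```text
t 11.8 pos [597.4 -33.8  49.7] yaw [-3.1414 -0.2473  1.7629] F [ -5.4 -16.2   7.8] op 0.8
turn [-2.000e-04 -2.473e-01 -1.000e-04] shift m [-0.0036  0.0002  0.0009] gauge [ 39.1 -17.7]
```

View pics/w11c.png

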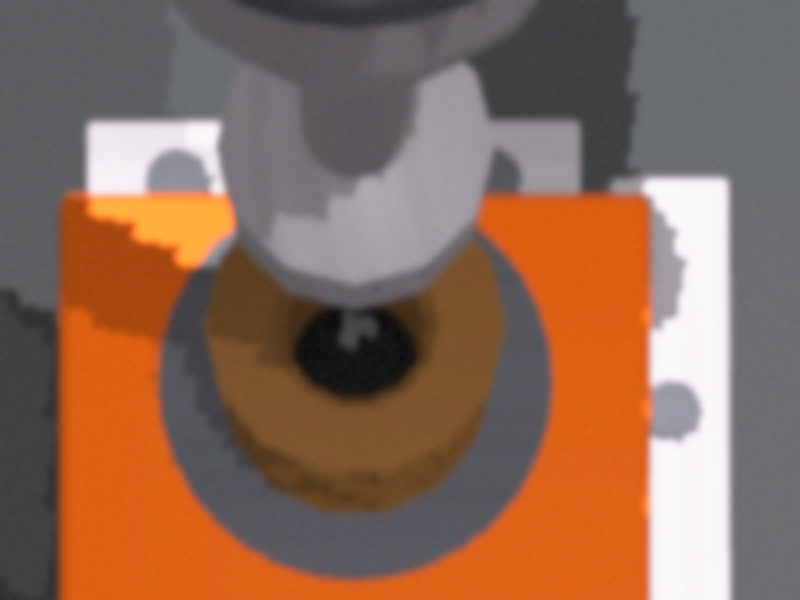

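Still moving: the screw on the stop has dropped about 5 px relative to the block. The earlier resistance was strip friction, so I'll keep nudging.

Call:
arm_command --targets '[[[0,0,0],[0.001,0,0.0003],255],[[0,0,0],[0.001,0,0.0003],255]]'

```text
t: 12.05
eef_pos: [597.2, -32.8, 49.7]
tcp_rot: [-3.141, -0.247, 1.763]
ft_force: [-5.8, -17.0, 8.4]
opening: 0.795
```

Call:
arm_command --targets '[[[0,0,0],[0.001,0,0.0003],255],[[0,0,0],[0.001,0,0.0003],255]]'

```text
t: 12.25
eef_pos: [597.4, -32.5, 49.8]
tcp_rot: [3.141, -0.246, 1.763]
ft_force: [-3.9, -20.8, 8.1]
opening: 0.798
```

```bash
python3 -c "
from h import *
plan([*g2w(39.3,-21),48],1.571+.192); p,d,c=snap('wrist','w12')
cv2.imwrite('pics/w12c.png',cv2.resize(p[0:150,190:390],None,fx=4,fy=4,interpolation=cv2.INTER_CUBIC))
"
```

```text
t 12.25 pos [597.4 -32.5  49.8] yaw [ 3.1411 -0.2459  1.7632] F [ -3.9 -20.8   8.1] op 0.798
turn [ 5.000e-04 -2.459e-01  1.000e-04] shift m [-0.0048 -0.0001  0.0006] gauge [ 39.4 -16.5]
```

View pics/w12c.png

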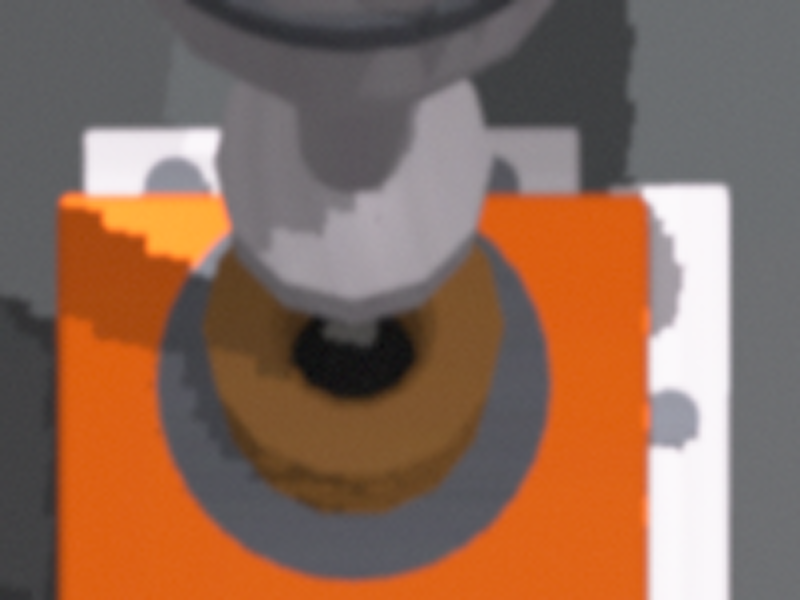

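Call:
arm_command --targets '[[[0,0,0],[0.001,0.0005,0.0003],255],[[0,0,0],[0.001,0.0005,0.0003],255]]'

```text
t: 12.5
eef_pos: [597.4, -32.2, 49.8]
tcp_rot: [3.142, -0.245, 1.763]
ft_force: [-6.9, -27.5, 10.7]
opening: 0.797
```

Call:
arm_command --targets '[[[0,0,0],[0.001,0.0005,0.0003],255],[[0,0,0],[0.001,0.0005,0.0003],255]]'

```text
t: 12.7
eef_pos: [597.3, -31.7, 49.8]
tcp_rot: [-3.141, -0.245, 1.763]
ft_force: [-11.4, -32.0, 13.2]
opening: 0.793
```

```bash
python3 -c "
from h import *
plan([*g2w(39.3,-21),48],1.571+.192); p,d,c=snap('wrist','w13')
z=load('w13')
from h import *
print('stop back',w2g(ray(z,225,32,52)),'block front',w2g(ray(z,225,49,70)))
cv2.imwrite('pics/w13c.png',cv2.resize(p[0:150,190:390],None,fx=4,fy=4,interpolation=cv2.INTER_CUBIC))
"
```

```text
t 12.7 pos [597.3 -31.7  49.8] yaw [-3.1408 -0.2445  1.7633] F [-11.4 -32.   13.2] op 0.793
turn [-0.0008 -0.2445  0.0004] shift m [-0.0056 -0.0002  0.0004] gauge [ 39.4 -15.7]
stop back [  9.66452826 110.97391487] block front [12.7097913  92.25617216]
```

View pics/w13c.png

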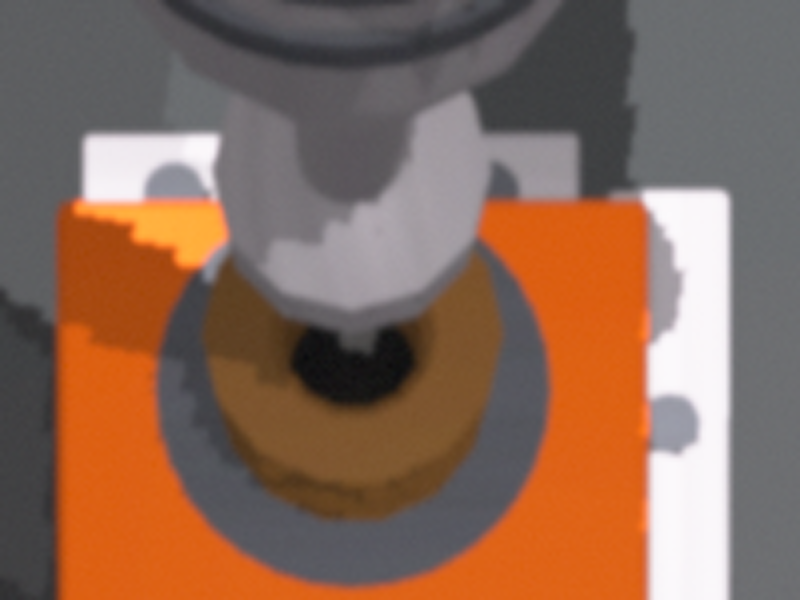

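Call:
arm_command --targets '[[[0,0,0],[0,-0.001,0],0],[[0,0,0],[0,-0.001,0],0],[[0,0,0],[0,-0.001,0],0],[[0,0,0],[0,-0.001,0],0],[[0,0,0],[0,-0.001,-0.02],0],[[0,0,0],[0,-0.001,-0.06],0],[[0,0,0],[0,-0.001,-0.1],0],[[0,0,0],[-0.02,-0.001,-0.13],0]]'

```text
t: 13.55
eef_pos: [607.0, -77.0, 173.0]
tcp_rot: [3.14, -0.249, 1.764]
ft_force: [1.1, -0.3, -1.0]
opening: 1.0
```

```bash
python3 -c "
from h import *
plan([*g2w(39.3,-21),48],1.571+.192); p,d,c=snap('wrist','w14'); snap('top','t14')
"
```

```text
t 13.55 pos [607. -77. 173.] yaw [ 3.1397 -0.2494  1.7644] F [ 1.1 -0.3 -1. ] op 1.0
turn [ 0.0017 -0.2494  0.0012] shift m [ 0.0089 -0.0012  0.1313] gauge [ 40.4 -62. ]
```

View pics/w14.png

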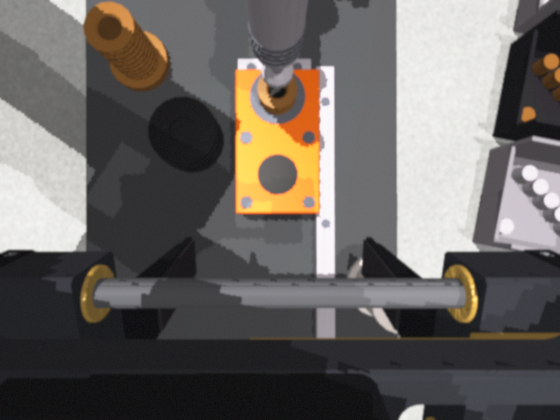

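```bash
python3 -c "
from h import *
z=load('w14');p=z['p']
hsv=cv2.cvtColor(p,cv2.COLOR_BGR2HSV); m=cv2.inRange(hsv,(4,150,60),(22,255,255))
def edge(r,f,a,b):
    row=f[r,a:b]; i=np.where(row)[0]; return a+i.min()-.5,a+i.max()+.5
g=(p.min(2)>150)
for r in (110,140,170,200):
    l,rr=edge(r,m>0,228,330); 
    s=np.where(g[r,320:350])[0]; so=320+s.max()+.5 if len(s) else np.nan
    print(r,l,rr,so,'block',w2g(ray(z,l,r,70)).round(1),w2g(ray(z,rr,r,70)).round(1),'strip out',w2g(ray(z,so,r,42)).round(1))
f=[w2g(ray(z,c,69.5,70))[1] for c in (240,315)]; print('front',f,'rear',[w2g(ray(z,c,213.5,70))[1] for c in (240,315)])
print('stop back',w2g(ray(z,245,58.5,52)))
cv2.imwrite('pics/w14c.png',cv2.resize(p[30:230,200:360],None,fx=3,fy=3,interpolation=cv2.INTER_CUBIC))
"
```

```text
110 234.5 318.5 334.5 block [ 1.4 55.4] [76.3 55.5] strip out [95.5 64.7]
140 234.5 318.5 334.5 block [ 1.4 28.7] [76.3 28.8] strip out [95.6 35.3]
170 234.5 318.5 334.5 block [1.5 1.9] [76.3  2. ] strip out [95.6  5.9]
200 234.5 318.5 334.5 block [  1.5 -24.8] [ 76.3 -24.7] strip out [ 95.6 -23.5]
front [np.float64(91.57316881714905), np.float64(91.68936880834022)] rear [np.float64(-36.83350491773115), np.float64(-36.76936895925866)]
stop back [  8.83433107 110.1969662 ]
```

View pics/w14c.png

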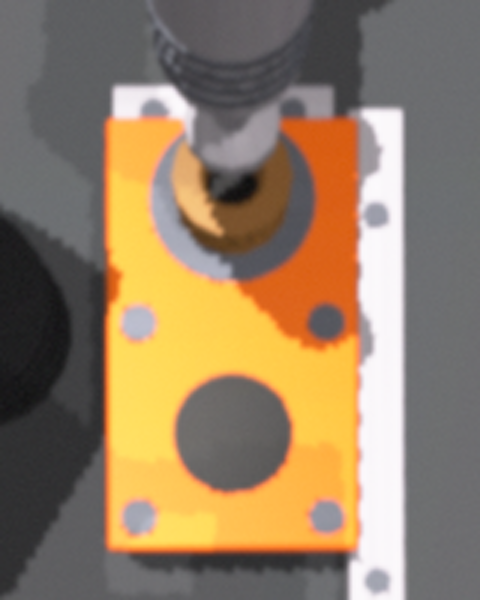

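```bash
python3 -c "
from h import *
plan([*g2w(39.4,-60),330],1.571+.192);plan([*g2w(39.4,132),330],1.571+.192);print(g2w(39.4,132),g2w(39.4,-62))
"
```

```text
t 13.65 pos [608.5 -80.3 173.5] yaw [ 3.1359 -0.2467  1.7619] F [ 0.1  0.1 -0.2] op 0.998
turn [ 0.0058 -0.2467 -0.0018] shift m [ 0.0436 -0.001  -0.1504] gauge [ 41.2 -65.5]
t 13.65 pos [608.5 -80.3 173.5] yaw [ 3.1359 -0.2467  1.7619] F [ 0.1  0.1 -0.2] op 0.998
turn [ 0.0058 -0.2467 -0.0018] shift m [ 0.2297 -0.0012 -0.1035] gauge [ 41.2 -65.5]
[569.22452027 113.27929256] [606.05363637 -77.19279518]
```

Call:
arm_command --targets '[[[0,0,0],[0.01,-0.001,-0.04],255],[[0,0,0],[0.02,-0.001,-0.08],255],[[0,-0.05,0],[0.03,-0.001,-0.12],255],[[0,-0.15,0],[0.044,-0.001,-0.15],255],[[0.003,-0.247,0],[0.044,-0.001,-0.15],255],[[0.003,-0.247,0],[0.044,-0.001,-0.15],255]]'

```text
t: 14.25
eef_pos: [604.4, -70.6, 326.8]
tcp_rot: [-3.14, -0.001, 1.765]
ft_force: [-0.4, 0.9, -0.2]
opening: 0.548
```

```bash
python3 -c "
from h import *
p,d,c=snap('wrist','w15');snap('top','t15')
plan([*g2w(39.4,132),330],1.571+.192)
"
```

```text
t 14.35 pos [604.4 -71.8 325.3] yaw [-3.1371 -0.006   1.7637] F [ 1.  -0.2 -1. ] op 0.467
turn [-0.0045 -0.0059  0.0007] shift m [ 0.1884  0.001  -0.0036] gauge [ 38.8 -56.4]
```

View pics/w15.png

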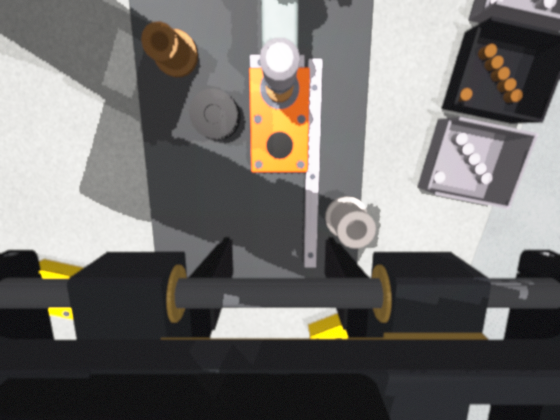

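Call:
arm_command --targets '[[[0,0,0],[0.03,0,-0.004],255],[[0,0,0],[0.06,0,-0.004],255],[[0,0,0],[0.09,0,-0.004],255],[[0,0,0],[0.1,0,-0.004],255],[[0,0,0],[0.1,0,-0.004],255],[[0,0,0],[0.1,0,-0.004],255]]'

```text
t: 14.95
eef_pos: [585.9, 24.4, 330.1]
tcp_rot: [-3.138, -0.004, 1.762]
ft_force: [-0.2, -0.3, 0.1]
opening: 0.014
```

```bash
python3 -c "
from h import *
p,d,c=snap('wrist','w16')
plan([*g2w(39.4,132),330],1.571+.192)
"
```

```text
t 15.0 pos [586.   24.2 330.2] yaw [-3.1378 -0.0035  1.7613] F [ 0.5 -0.4  0.8] op 0.003
turn [-0.0038 -0.0035 -0.0017] shift m [0.0907 0.0004 0.0005] gauge [38.9 41.3]
```

View pics/w16.png

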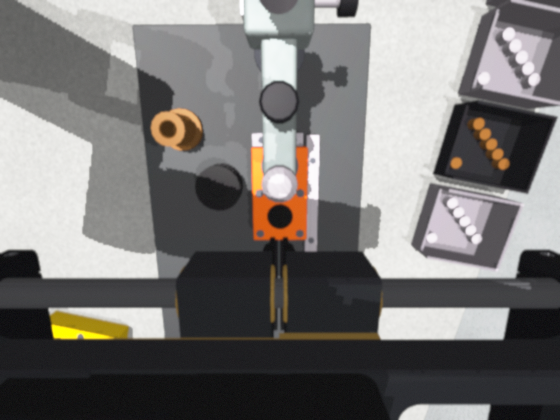

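```bash
python3 -c "
from h import *
z=load('w16');C=cloud(z)
P=C[97:108,273:286].reshape(-1,3); print(np.median(P,0))
k=ray(z,279.5,101,256.5); print('knob',k,w2g(k)); b=ray(z,279.5,183,240.5); print('barrel',w2g(b))
B=C[180:188,274:285].reshape(-1,3); print(np.median(B,0))
plan([k[0],k[1],275],1.763)
"
```

```text
[568.95874924 113.81063145 255.07758182]
knob [569.15039834 114.49627204 256.5       ] [ 39.55825835 133.20891994]
barrel [39.51703977 71.14159663]
[580.61026929  52.80462522 238.98726127]
t 15.0 pos [586.   24.2 330.2] yaw [-3.1378 -0.0035  1.7613] F [ 0.5 -0.4  0.8] op 0.003
turn [-0.0038 -0.0035 -0.0017] shift m [0.0917 0.0008 0.0555] gauge [38.9 41.3]
```

Call:
arm_command --targets '[[[-0.004,-0.003,-0.002],[0.03,0,0],255],[[-0.004,-0.003,-0.002],[0.06,0,0],255],[[-0.004,-0.003,-0.002],[0.09,0.0005,0],255],[[-0.004,-0.003,-0.002],[0.091,0.0005,0.03],255],[[-0.004,-0.003,-0.002],[0.091,0.0005,0.055],255],[[-0.004,-0.003,-0.002],[0.091,0.0005,0.06],255],[[-0.004,-0.003,-0.002],[0.091,0.0005,0.06],255]]'

```text
t: 15.7
eef_pos: [568.9, 114.0, 270.7]
tcp_rot: [-3.141, -0.0, 1.763]
ft_force: [0.3, 0.5, 0.8]
opening: 0.005
```

```bash
python3 -c "
from h import *
p,d,c=snap('scene','s17');cv2.imwrite('pics/s17c.png',cv2.resize(p[80:280,250:450],None,fx=3,fy=3))
plan([*g2w(39.4,132),250],1.571+.192)
"
```

```text
t 15.75 pos [569.2 114.1 271.6] yaw [ 3.1401e+00 -1.0000e-04  1.7631e+00] F [-0.1 -0.7  0.6] op 0.004
turn [ 0.0014 -0.0001  0.0001] shift m [-0.0008 -0.0002  0.0216] gauge [ 39.6 132.8]
```

View pics/s17c.png

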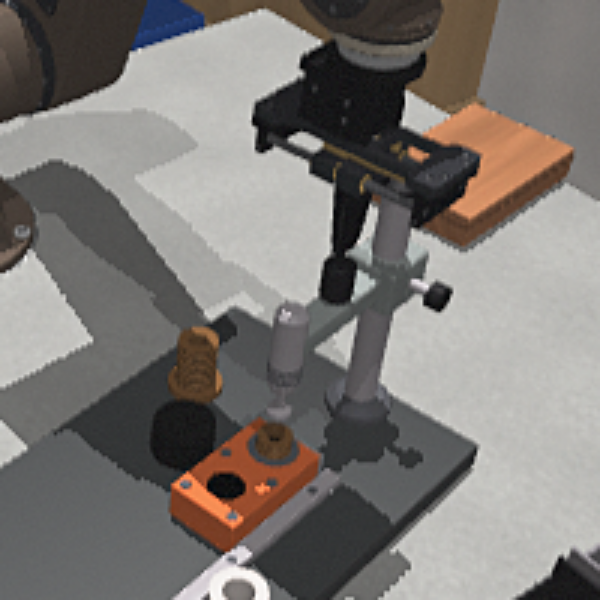

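Call:
arm_command --targets '[[[0,0,0],[0,0,0.005],255],[[0,0,0],[0,0,0.009],255],[[0,0,0],[0,0,0.011],255],[[0,0,0],[0,0,0.013],255],[[0,0,0],[0,0,0.014],255],[[0,0,0],[0,0,0.014],255]]'

```text
t: 16.35
eef_pos: [568.7, 114.9, 257.0]
tcp_rot: [3.141, -0.0, 1.764]
ft_force: [0.1, -0.3, -0.5]
opening: 0.005
```

Call:
arm_command --targets '[[[0,0,0],[0,0,0.001],255],[[0,0,0],[0,0,0.001],255]]'

```text
t: 16.55
eef_pos: [568.7, 114.9, 256.3]
tcp_rot: [3.14, -0.0, 1.764]
ft_force: [-0.9, -0.5, 3.5]
opening: 0.003
```

Call:
arm_command --targets '[[[0,0,0],[0,0,0.001],255],[[0,0,0],[0,0,0.001],255]]'

```text
t: 16.75
eef_pos: [568.7, 114.9, 255.2]
tcp_rot: [3.14, -0.0, 1.764]
ft_force: [-0.3, 0.9, 3.4]
opening: 0.004
```

Call:
arm_command --targets '[[[0,0,0],[0,0,0.001],255],[[0,0,0],[0,0,0.001],255]]'

```text
t: 16.95
eef_pos: [568.7, 114.9, 254.0]
tcp_rot: [3.14, -0.0, 1.764]
ft_force: [-0.8, 1.2, 3.1]
opening: 0.003
```

Call:
arm_command --targets '[[[0,0,0],[0,0,0.003],255],[[0,0,0],[0,0,0.006],255],[[0,0,0],[0,0,0.009],255],[[0,0,0],[0,0,0.012],255],[[0,0,0],[0,0,0.015],255],[[0,0,0],[0,0,0.018],255],[[0,0,0],[0,0,0.02],255],[[0,0,0],[0,0,0.02],255]]'

```text
t: 17.75
eef_pos: [568.5, 114.8, 233.5]
tcp_rot: [3.141, -0.0, 1.764]
ft_force: [-0.6, 0.4, -0.4]
opening: 0.005
```

```bash
python3 -c "
from h import *
p,d,c=snap('scene','s18');cv2.imwrite('pics/s18c.png',cv2.resize(p[140:290,290:440],None,fx=4,fy=4,interpolation=cv2.INTER_CUBIC))
plan([*g2w(39.4,132),228],1.571+.192)
"
```

```text
t 17.8 pos [568.5 114.7 233.5] yaw [ 3.1416 -0.      1.7642] F [ 0.8 -0.1 -0.1] op 0.007
turn [ 0.     -0.      0.0012] shift m [-0.0016  0.0005  0.0055] gauge [ 38.9 133.6]
```

View pics/s18c.png

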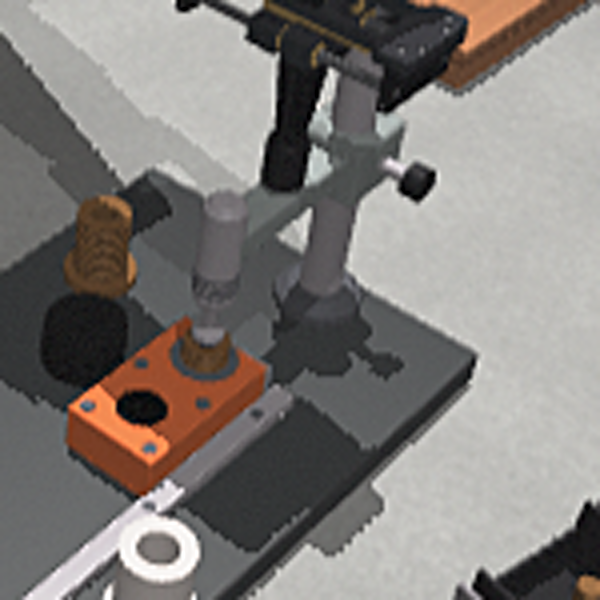

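Call:
arm_command --targets '[[[0,0,0],[0,0,0.001],255],[[0,0,0],[0,0,0.001],255]]'

```text
t: 18.0
eef_pos: [568.5, 114.8, 232.9]
tcp_rot: [3.141, -0.0, 1.764]
ft_force: [-1.4, 0.1, 1.5]
opening: 0.006
```

Call:
arm_command --targets '[[[0,0,0],[0,0,0.001],255],[[0,0,0],[0,0,0.002],255],[[0,0,0],[0,0,0.002],255]]'

```text
t: 18.3
eef_pos: [568.5, 114.8, 230.9]
tcp_rot: [3.141, -0.0, 1.764]
ft_force: [-1.7, -1.0, 3.2]
opening: 0.006
```

Call:
arm_command --targets '[[[0,0,0],[0,0,0.001],255],[[0,0,0],[0,0,0.002],255],[[0,0,0],[0,0,0.002],255]]'

```text
t: 18.6
eef_pos: [568.7, 114.8, 228.8]
tcp_rot: [3.141, -0.0, 1.764]
ft_force: [-1.2, -1.0, 0.8]
opening: 0.007
```

Call:
arm_command --targets '[[[0,0,0],[0,0,0.001],255],[[0,0,0],[0,0,0.002],255],[[0,0,0],[0,0,0.002],255]]'

```text
t: 18.9
eef_pos: [568.7, 114.9, 227.0]
tcp_rot: [3.14, -0.0, 1.764]
ft_force: [-2.6, -0.8, 4.1]
opening: 0.007
```

Call:
arm_command --targets '[[[0,0,0],[0,0,0.001],255],[[0,0,0],[0,0,0.002],255],[[0,0,0],[0,0,0.002],255]]'

```text
t: 19.2
eef_pos: [568.8, 114.9, 225.1]
tcp_rot: [3.14, -0.0, 1.764]
ft_force: [-3.1, 0.0, 5.1]
opening: 0.003
```

Contact with the insert shows at about z≈228 (force up from 3.2 to 4–5 N), as predicted. I'll continue to about 220.

Call:
arm_command --targets '[[[0,0,0],[0,0,0.001],255],[[0,0,0],[0,0,0.002],255],[[0,0,0],[0,0,0.002],255]]'

```text
t: 19.5
eef_pos: [568.8, 114.9, 223.1]
tcp_rot: [3.14, -0.0, 1.764]
ft_force: [-3.5, -1.0, 4.7]
opening: 0.003
```

Call:
arm_command --targets '[[[0,0,0],[0,0,0.001],255],[[0,0,0],[0,0,0.002],255],[[0,0,0],[0,0,0.003],255],[[0,0,0],[0,0,0.003],255]]'

```text
t: 19.9
eef_pos: [568.8, 114.9, 220.2]
tcp_rot: [3.14, -0.0, 1.764]
ft_force: [-2.4, -0.6, 5.6]
opening: 0.006
```

```bash
python3 -c "
from h import *
p,d,c=snap('scene','s19');cv2.imwrite('pics/s19c.png',cv2.resize(p[140:290,290:440],None,fx=4,fy=4,interpolation=cv2.INTER_CUBIC))
plan([*g2w(39.4,132),220],1.571+.192)
"
```

```text
t 19.95 pos [568.8 114.9 220.2] yaw [ 3.1402e+00 -1.0000e-04  1.7642e+00] F [-2.9 -0.4  5.2] op 0.008
turn [ 0.0014 -0.0001  0.0012] shift m [-0.0017  0.0001  0.0002] gauge [ 39.3 133.7]
```

View pics/s19c.png

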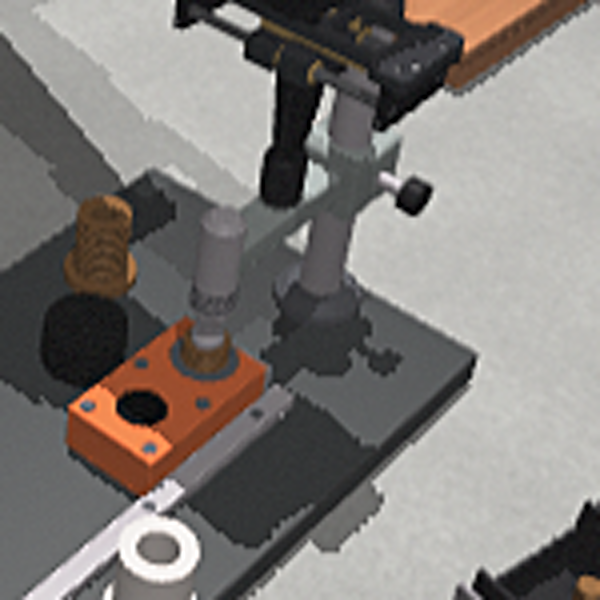

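Call:
arm_command --targets '[[[0,0,0],[0,0,-0.005],255],[[0,0,0],[0,0,-0.02],255],[[0,0,0],[0,0,-0.06],255],[[0,0,0],[0,0,-0.11],255],[[0,0,0],[-0.05,0,-0.12],255],[[0,0,0],[-0.1,0,-0.12],255],[[0,0,0],[-0.14,0,-0.12],255],[[0,0,0],[-0.14,0,-0.12],255]]'

```text
t: 20.75
eef_pos: [596.3, -26.7, 339.7]
tcp_rot: [3.14, 0.001, 1.76]
ft_force: [0.5, 0.9, -0.5]
opening: 0.006
```

```bash
python3 -c "
from h import *
plan([*g2w(39.4,0),340],1.571+.192)
p,d,c=snap('wrist','w20');q,_,_=snap('scene','s20');cv2.imwrite('pics/s20c.png',cv2.resize(q[140:290,290:440],None,fx=4,fy=4,interpolation=cv2.INTER_CUBIC))
"
```

```text
t 20.75 pos [596.3 -26.7 339.7] yaw [3.1403e+00 7.0000e-04 1.7601e+00] F [ 0.5  0.9 -0.5] op 0.006
turn [ 0.0013  0.0007 -0.0029] shift m [ 0.0106 -0.     -0.0003] gauge [ 39.4 -10.6]
```

View pics/w20.png

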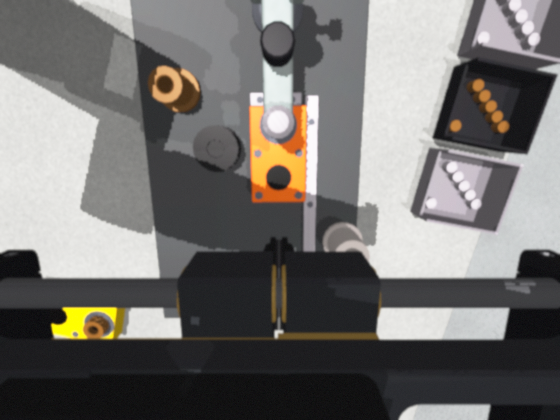

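View pics/s20c.png

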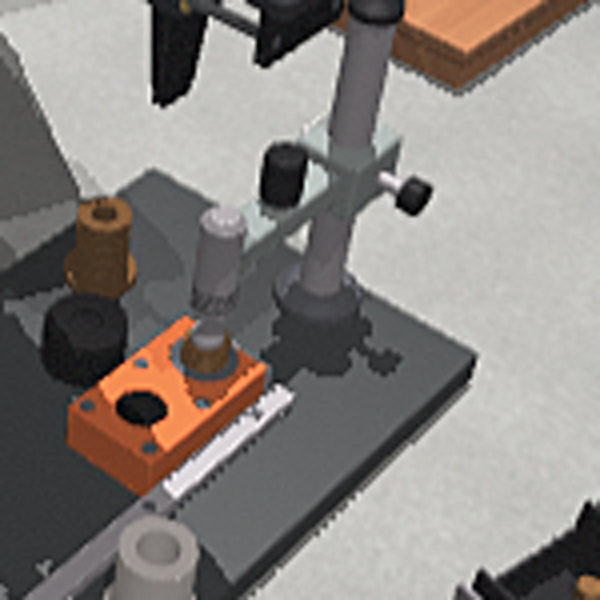

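```bash
python3 -c "
from h import *
z=load('w20');C=cloud(z); s=load('scene0'); S=cloud(load('s20'))
print('knob wrist',np.median(C[36:44,272:283].reshape(-1,3),0),'before',255.1)
print('barrel wrist',np.median(C[118:126,272:283].reshape(-1,3),0),'before 239')
u,v=290+284//4,140+152//4; print('knob scene',np.median(S[v-2:v+2,u-3:u+3].reshape(-1,3),0))
hsv=cv2.cvtColor(z['p'],cv2.COLOR_BGR2HSV); m=(cv2.inRange(hsv,(4,150,60),(22,255,255))>0)
for r in (115,150,195):
  i=np.where(m[r,240:320])[0]+240; print(w2g(ray(z,i.min()-.5,r,70)).round(1),w2g(ray(z,i.max()+.5,r,70)).round(1))
i=np.where(m[80:215,256])[0]+80;print(w2g(ray(z,256,i.min()-.5,70)).round(1),w2g(ray(z,256,i.max()+.5,70)).round(1))
"
```

```text
knob wrist [568.44693357 114.27215263 218.53285456] before 255.1
barrel wrist [580.41601459  50.80877982 202.50270739] before 239
knob scene [566.50352241 111.92950014 219.49167954]
[ 1.9 81.2] [75.7 81. ]
[ 0.7 35.8] [76.5 35.6]
[  2.  -26.1] [ 76.2 -26.3]
[10.7 91.8] [  8.1 -36.9]
```

```bash
python3 -c "
from h import *
print(env.job_done())"
```

```text
the job is handed in; nothing more can be done
None
```

The die block is home against the guide strip and end stop, and the gauge foot is resting on the insert, pushed in about 8 mm of its 16 mm. I handed the job in at about 21 s of the 72 s allowed; the hand-in reports no verdict.

- **Slide:** I gripped the orange block by its nest end, squared it, and slid it to the strip and then to the stop. I tilted the gripper for the last stretch so the wrist camera stayed clear of the gauge barrel. The foot already hung about 28 mm above the insert, so I did not raise the carriage.
- **Press:** I pushed the knob down with shut fingers from z≈256.5 to 220 mm. The force rose as the foot met the insert near z≈228, then I backed the arm clear.

**Last checks:**
- **Foot travel:** the wrist camera shows the knob and barrel 36.5 mm lower, which puts the foot about 8 mm in. The scene camera and arm position give the knob height within about 2 mm of this.
- **Block position:** it is square to the strip within what the camera can show. It touches the stop, and there may be a gap of about 0.7 mm at the strip, which is within measurement error.
- **Other parts:** the bushing, washers and spare insert looked undisturbed in the final pictures, though I did not measure them.

**Disagreements:**
- The wrist camera and arm contact both put the gauge about 2–3 mm off my first top-camera estimate. I used the contact and wrist values.
- On the final slide I first mistook friction along the strip for the end stop. The pictures showed the block still moving, so I kept going until it touched.

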